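Lean the test tile on the drying stand and lock it in with the rod

TASK

Take the taller of the two glazed tiles out of the slotted rack, set it gently on the drying stand with its foot behind the little lip and its back leaning squarely against the sloped backstop, between the ears, and let it go. Then thread the rod from its holder through all three ears in front of the tile, entering on the side where two ears stand close together; rest it in those two, take it again near its tail, level it and push on until the tip clearly comes out of the far ear while the tail still sticks out well on the entry side. Leave everything else where it was.

Things in the scene. Friction and masses are not known exactly. Their poses are not given: they have to be found in the camera images.
- tile_center (a point): Centre of the taller tile: plain white glazed, 7 mm thick (own x), 90 wide (own y), 110 high (own z, up), about 140 g, both faces alike. It starts upright (within a few degrees) in one of the rack's two slots, underside 10 above the bench; the other slot, 50 mm away, holds a shorter tile.
- small_tile_center (a point): Centre of the shorter tile, same white glaze, 7 x 90 x 70 mm, upright in the other slot. To be left alone.
- rack: Grey plastic slotted rack fixed to the bench, 110 x 110 mm; origin at the middle of its underside. Its two slots run along its y, at x = -25 and +25; they are 9.5 wide, floor at z = 10, walls up to z = 40.
- stand: Metal drying stand fixed to the bench; origin on the bench. Base plate x -72..48, y -132..92 mm, top at z 12. Flat backstop, 80 wide (centred on y 0), rises from the line x 0, z 12, 65 up the slope, reclined 20 degrees from vertical towards -x; the tile leans on its +x side. A lip (x 14 to 19, top at z 18) runs in front; the tile's foot stands on the base between x 0 and the lip.
- tile_seat (a point): Point fixed on the stand, where the tile's centre lies when it leans flat and centred: stand x -15.5, y 0, z 65 mm. Same axes as the stand (not reclined).
- near_hole (a point): Mouth of the first hole, where the rod enters going to the stand's +y: stand x 22, y -115, z 50 mm. Three upright ears, each 10 thick along y, 36 wide (x 4..40), up to z 70, stand centred on y -110, -65 (the close pair) and +65. Round chamfered holes along y, 13 in diameter (far ear 15), all on the line x 22, z 50. Same axes as the stand.
- far_hole (a point): Where the rod comes out: centre of the 15 mm hole on the outer face of the far ear, stand x 22, y 70, z 50 mm. Same axes as the stand.
- rod_center (a point): Centre of the plain steel-coloured rod, 10 in diameter, 260 long along its own y, both ends alike, about 80 g. At first it lies level in its holder, axis 40 above the bench. With its front end through the close pair of ears only, it stays there when let go, its tail sagging about 3 degrees; it can be lifted level again.
- holder: Grey plastic rod holder fixed to the bench, 50 x 290 mm, rod along its y; origin at the middle of its underside. The rod's ends lie in two pockets open at the top (beyond y = 40 either side), walls up to z 65, only 3 mm from the rod, so it can be gripped only over its middle 80 mm, where the holder is just a plate 10 high.
- bottle_center (a point): Centre of a white plastic bottle, 60 in diameter, 150 high, standing on the bench. To be left alone.
- beaker_center (a point): Centre of an empty glass beaker, 68 in diameter, 85 high, standing on the bench. To be left alone.
Things that resemble listed ones, but are neither listed nor needed, are in the scene too. What is shaped like the part that bears tile_center but blue, orange or red is not meant.

How it is judged:
On the way, in this order (a step that is already met when the one before it is completed fails the run):
1. the tile leans against the backstop, foot behind the lip, let go of (angle between tile_center's own z axis and vertical between 0.262 and 0.48 rad and angle between the y axis of tile_center and the y axis of stand, either way round below 0.105 rad and x of tile_center in the frame of stand between -0.0255 and -0.0055 m and y of tile_center in the frame of stand between -0.018 and 0.018 m and z of tile_center in the frame of stand between 0.055 and 0.075 m and contact force between tile and the fingers below 0.1 N), for 0.3 s.
2. the rod rests in the two near ears, let go of, not yet in the far ear (x of rod_center in the frame of stand between 0.016 and 0.028 m and z of rod_center in the frame of stand between 0.04 and 0.056 m and angle between the y axis of rod_center and the y axis of stand, either way round below 0.1 rad and y of rod_center in the frame of stand between -0.185 and -0.07 m and contact force between rod and the fingers below 0.1 N), for 0.2 s.
At the end, for the whole second after the job is handed in: Tall tile leans 15 to 27.5 deg, square to the backstop within 6 deg, centre within 10 mm of its flat place (18 mm sideways). Rod in all three holes, 6 mm and 4 deg of their line, tip 5 mm or more past the far ear, tail 13 mm or more out. Both at rest; small tile, bottle, beaker moved under 20 mm (angle between tile_center's own z axis and vertical between 0.262 and 0.48 rad and angle between the y axis of tile_center and the y axis of stand, either way round below 0.105 rad and x of tile_center in the frame of stand between -0.0255 and -0.0055 m and y of tile_center in the frame of stand between -0.018 and 0.018 m and z of tile_center in the frame of stand between 0.055 and 0.075 m and x of rod_center in the frame of stand between 0.016 and 0.028 m and z of rod_center in the frame of stand between 0.044 and 0.056 m and angle between the y axis of rod_center and the y axis of stand, either way round below 0.07 rad and y of rod_center in the frame of stand between -0.055 and 0.002 m and linear speed of each of tile, rod below 0.02 m/s and distance of each of small_tile_center, bottle_center, beaker_center from where it was at the start of the episode below 0.02 m); the robot touches nothing.
It fails at once if the tile is banged down on the stand (contact force between tile and stand above 60 N).
It fails at once if the small tile, the bottle or the beaker is knocked over or carried off (distance of any of small_tile_center, bottle_center, beaker_center from where it was at the start of the episode above 0.04 m).
It also fails if it takes over 61 s, if anything falls off the work surface, if the arm or the gripper's body presses on something with over 40 N, if the wrist force passes 120 N, or if a joint passes its speed limit or range.

ROBOT

A 6-joint arm with a two-finger parallel gripper is mounted at the origin on the work surface. World frame = base frame: x ahead of the robot, y to its left, z up, the work surface at z = 0. Lengths are in m, angles in rad, forces in N, time in s.
With the tool pointing down it reaches from about 0.2 to 0.875 m from the base axis. Payload 3.4 kg.
Tool frame: the origin (TCP) lies at the very end of the fingers, on their centre line; the grasp point (between the pads) lies 19 mm behind it; z points along the fingers, y is the direction in which the jaws open and shut (so a half turn about z gives the same grasp; the last joint's range is limited). The gripper opens to 94 mm and grips with 3 to 60 N. Pads are 16 mm wide; open, the fingers measure 119 mm over their backs; the gripper's body (75 mm by 177 mm) begins 78 mm behind the grasp point.
Start: joints at [-1.371, 0.276, 1.505, -0, 1.361, -0.121], TCP at [0.181, -0.546, 0.205] pointing down, gripper open.
Joint ranges: [-2.89, 2.89], [-0.75, 2.08], [0.22, 2.7], [-1.18, 4.32], [0.11, 2.71], [-2.7, 2.7]. Speed limits (rad/s): [2.57, 2.57, 3.14, 3.14, 3.14, 3.14].

INTERFACE

Orientations are given as a 3x3 rotation matrix whose columns are the frame's x, y, z axes.
In Python, from bench import state, cams, robot gives the robot as it stands.
- The arm moves only by the shell command python3 -m creep 'ROWS' [FORCE]. ROWS is JSON, a list of rows, each a list of 3 entries, a list of its own where there are three numbers: the turn, a rotation vector about the tool's x, y, z in rad, then the shift along the tool's x, y, z in mm, then the closure in counts, from 0 (fully open) to 255 (shut). In form: [[[ax, ay, az], [dx, dy, dz], gripper], ...]. A call has 1 to 20 rows; each row shifts and turns the pose as measured when the row begins, along the tool's axes as they then stand; what a row does not reach is not made up. A row lasts 1/12 s, in which the tool goes at most 41.7 mm and 7.16 degrees, less where a joint would pass 70% of its speed; a pose out of reach is approached as far as the arm can. A call is refused whole if a number of a shift passes 41.7 or a number of a turn 0.125, either way. A call with a gripper value outside its range is refused whole. The fingers move at their own pace and stop on an object; FORCE is the grip in N (left out, the last holds). Time passes only in rows, so rows that do not move let the fingers close. It gives the time, the measured TCP pose, the force and the opening at its end, in the units of the state.
- state(): the state, without advancing time (a new reading comes with each control period).
- cams.snapshot(name): name is "side" or "top" or "wrist"; returns a dict with "image" (420x560x3 uint8, blue, green, red), "range_z" (420x560 float32, m along the optical axis (not along the pixel's ray), 0 where there is no reading), "fx", "fy", "cx", "cy" (pixels), "world_to_cam" (4x4, takes a point from world to camera coordinates). Camera axes: x right, y up, looking along -z (the intrinsics and any distortion apply to the point x, -y, -z); pixel columns grow to the right and rows downward; lengths in m; the calibration is good to about 2 mm. A picture is of the moment at which its call begins.
- robot.finish_job(): hands the job in, once; it reports no verdict.
Trained networks look in a picture, given as the dict that the camera call returned (one of the last four; its "shot" number tells which), for a name from the list of things; names that differ only in an ending like _2 or _b are one class to them, and where a whole thing is asked for, a point or a joint stands for the part that bears it (a point fixed in the world has none). Each returns a list of dicts, best first, with "score" (0 to 1); they miss things now and then, are a little off and sometimes report something else, mostly with a low value. They report only what shows in the picture. A call takes as long as a camera call. They do not tell look-alikes from the thing itself.
- cams.look_for(label, picture): "box" ([left, top, width, height] in pixels, round what is visible of it).
- cams.mark_of(label, picture): "uv" ([column, row] in pixels: a listed point, or the origin of a listed thing).
The state is a dict: "time": time; "q": joint angles; "joint_velocities": joint speeds; "tau": joint torques, N m; "position": TCP position; "tool_rot": TCP orientation; "force": force on the tool from outside, world axes, zero at the start; "ft_torque": the same for the moment, N m; "gripper_width": opening from 0.0 (shut) to 1.0 (fully open).
Only numpy, scipy, OpenCV 4.12 (cv2) and the standard library are available. Lean on these libraries where they do the work, as an engineer would, in place of code of your own. Each camera call takes 0.05 s, during which the arm holds its last target. There are 200 camera calls.

## Working session

There is one attempt and no reset: what is moved stays moved. The work goes in short steps, Python scripts to look and compute and a shell command to move; the robot and the scene stay as the last step left them, time stands still between calls to the robot, and variables do not carry over. Pictures are saved under pics/ and viewed, about 8 in all and at most 12, crops included, and the job is handed in when it is done.

```bash
ls; mkdir -p pics
cat > h.py <<'E'
import numpy as np, cv2
from bench import state, cams, robot
def ray2w(p,u,v,z):
    T=np.linalg.inv(p['world_to_cam'])
    c=np.array([(u-p['cx'])/p['fx']*z,-(v-p['cy'])/p['fy']*z,-z,1])
    return (T@c)[:3]
def cloud(p):
    z=p['range_z'];v,u=np.mgrid[:420,:560]
    c=np.stack([(u-p['cx'])/p['fx']*z,-(v-p['cy'])/p['fy']*z,-z,np.ones_like(z)],-1)
    w=c@np.linalg.inv(p['world_to_cam']).T
    w[z==0]=np.nan
    return w[...,:3]
def onplane(p,u,v,h):
    a=ray2w(p,u,v,0);b=ray2w(p,u,v,1);return a+(b-a)*(h-a[2])/(b[2]-a[2])
def proj(p,w):
    c=p['world_to_cam']@np.append(w,1);return p['cx']+p['fx']*c[0]/-c[2],p['cy']-p['fy']*c[1]/-c[2]
E
python3 - <<'E'
from h import *
print(state())
names=['tile_center','small_tile_center','rack','stand','tile_seat','near_hole','far_hole','rod_center','holder','bottle_center','beaker_center']
for n in ['top','side']:
    p=cams.snapshot(n); print(n,p.keys(),p['fx'],p['cx'],p['cy'],np.round(np.linalg.inv(p['world_to_cam']),3).tolist(), {k:p[k] for k in p if 'dist' in k})
    cv2.imwrite(f'pics/{n}0.png',p['image']); np.savez(f'{n}0.npz',**p)
    w=cloud(p)
    for l in names:
        for r in cams.mark_of(l,p)[:3]:
            u,v=r['uv'];print(l,round(r['score'],2),np.round([u,v]),np.round(w[int(v),int(u)],3))
E
```

```text
pics
{'time': 0.0, 'q': array([-1.37100164e+00,  2.76569931e-01,  1.50612164e+00, -7.50562976e-06,
        1.36068499e+00, -1.20970627e-01]), 'joint_velocities': array([ 0.00130108, -0.00082048,  0.00164667, -0.00049264,  0.0006159 ,
        0.00084112]), 'tau': array([-2.39054563e-03, -4.04585981e+01, -2.37229532e+01,  6.99434825e-02,
        3.44790705e-02, -1.50616265e-04]), 'position': array([ 0.18118847, -0.54511037,  0.20462362]), 'tool_rot': array([[ 9.48993941e-01,  3.15294099e-01, -3.61243764e-04],
       [ 3.15294238e-01, -9.48992356e-01,  1.74696640e-03],
       [ 2.07990625e-04, -1.77175860e-03, -9.99998409e-01]]), 'force': array([0.07730854, 0.13637402, 0.2399743 ]), 'ft_torque': array([-0.0067169 ,  0.03967756, -0.02191491]), 'gripper_width': 0.9988370845134885}
top dict_keys(['image', 'range_z', 'fx', 'fy', 'cx', 'cy', 'world_to_cam', 'shot']) 405.4595916470863 278.9626758203408 206.97326701550307 [[0.019, 0.996, -0.089, 0.376], [-1.0, 0.018, -0.015, 0.038], [-0.014, 0.089, 0.996, 0.982], [0.0, 0.0, 0.0, 1.0]] {}
tile_center 0.9 [127. 295.] [0.26  0.371 0.111]
tile_cen
[... 1066 characters left out ...]
7 0.271 0.076]
small_tile_center 0.7 [218. 279.] [0.455 0.349 0.108]
small_tile_center 0.66 [262. 229.] [0.562 0.046 0.011]
small_tile_center 0.38 [224. 297.] [0.449 0.346 0.056]
rack 0.9 [230. 294.] [0.448 0.327 0.047]
stand 0.57 [260. 230.] [0.563 0.051 0.01 ]
stand 0.18 [240. 222.] [ 0.645  0.041 -0.001]
tile_seat 0.83 [263. 210.] [ 0.631 -0.053  0.   ]
near_hole 0.7 [280. 198.] [ 0.579 -0.072  0.053]
far_hole 0.93 [238. 224.] [0.609 0.098 0.044]
rod_center 0.47 [364. 181.] [ 0.416 -0.334  0.043]
holder 0.78 [363. 196.] [ 0.397 -0.294  0.011]
holder 0.46 [361. 182.] [ 0.447 -0.389 -0.002]
bottle_center 0.58 [174. 255.] [0.61  0.335 0.095]
beaker_center 0.18 [229. 295.] [0.45  0.329 0.044]
```

View pics/top0.png

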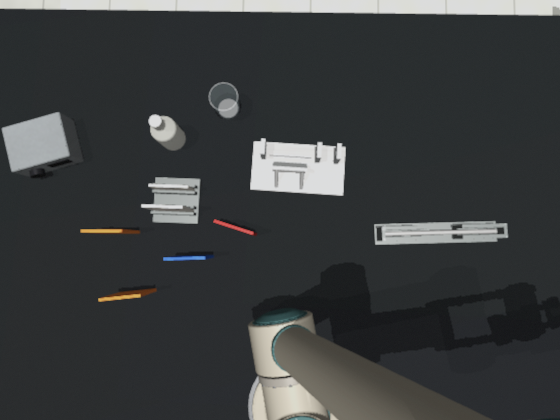

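View pics/side0.png

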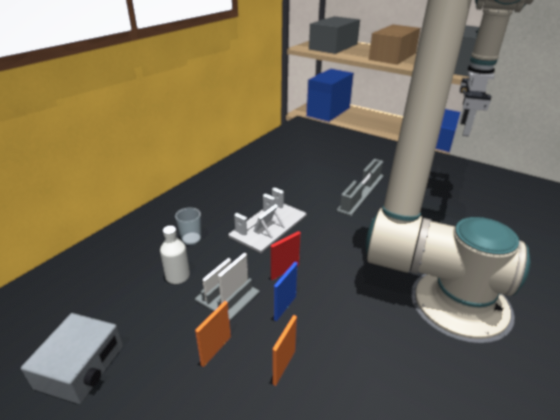

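The top view shows the rack at about (177,200), its taller tile in the near slot (row 207), and the small one in the far slot (row 186). The stand is at (298,168): ears at cols 264, 318 and 338, so the close pair is on world −y. The holder and rod are at (440,232). The side view agrees. The orange, blue and red tiles are decoys.

```bash
cat > m.py <<'E'
from h import *
def rect(w,sel,name):
    P=w[sel][:,:2].astype(np.float32)*1000
    if len(P)<8: print(name,len(P));return
    (c,s,a)=cv2.minAreaRect(P); m=P.mean(0)
    e,V=np.linalg.eigh(np.cov(P.T)); d=V[:,1]*np.sign(V[1,1]); print(name,'n',len(P),'rectc',np.round(c,1),'size',np.round(s,1),round(a,1),'mean',np.round(m,1),'z',round(float(np.mean(w[sel][:,2])*1000),1),'yaw(long axis from +y)',round(float(np.degrees(np.arctan2(-d[0],d[1]))),2))
def box(w,x0,x1,y0,y1,z0,z1):
    return (w[...,0]>x0)&(w[...,0]<x1)&(w[...,1]>y0)&(w[...,1]<y1)&(w[...,2]>z0)&(w[...,2]<z1)
def run(n,p):
    w=cloud(p)
    rect(w,box(w,.38,.56,.22,.37,.113,.14),n+' talltop')
    rect(w,box(w,.38,.56,.22,.37,.073,.09),n+' smalltop')
    rect(w,box(w,.38,.56,.22,.37,.03,.05),n+' rackwalls')
    rect(w,box(w,.45,.7,-.13,.17,.006,.017),n+' base')
    rect(w,box(w,.45,.7,-.13,-.08,.062,.08),n+' ear1')
    rect(w,box(w,.45,.7,-.08,-.03,.062,.08),n+' ear2')
    rect(w,box(w,.58,.7,.06,.12,.062,.08),n+' ear3')
    rect(w,box(w,.45,.575,-.03,.09,.066,.08),n+' backtop')
    rect(w,box(w,.35,.5,-.36,-.28,.03,.05),n+' rodmid')
    rect(w,box(w,.35,.5,-.5,-.15,.055,.075),n+' holderwalls')
if __name__=='__main__':
    for n in ['top','side']: run(n,dict(np.load(n+'0.npz')))
E
python3 m.py
```

```text
top talltop n 142 rectc [451.4 302.9] size [87.8  7.1] 88.9 mean [451.1 302.3] z 120.4 yaw(long axis from +y) -1.15
top smalltop n 168 rectc [476.2 303.5] size [89.3 57.3] 89.3 mean [491.9 302.5] z 80.5 yaw(long axis from +y) -6.44
top rackwalls n 408 rectc [476.4 303.1] size [100.9  71.8] 89.0 mean [475.  298.2] z 40.0 yaw(long axis from +y) -2.29
top base n 3777 rectc [574.5  24.6] size [244.9 284.9] 0.4 mean [556.2  10.2] z 12.4 yaw(long axis from +y) -4.27
top ear1 n 44 rectc [589.3 -82.5] size [34.7  5. ] 0.2 mean [588.8 -82.6] z 70.0 yaw(long axis from +y) 89.83
top ear2 n 105 rectc [589.9 -55.6] size [49.8 35. ] 87.4 mean [589.9 -48.7] z 70.2 yaw(long axis from +y) -3.45
top ear3 n 72 rectc [598.1  93.6] size [35.7  9.4] 1.3 mean [598.3  93.6] z 70.2 yaw(long axis from +y) 87.65
top backtop n 140 rectc [548.1  30.9] size [77.7 10.4] 87.8 mean [547.8  30.9] z 71.7 yaw(long axis from +y) -3.16
top rodmid n 176 rectc [ 411.7 -320. ] size [79.8 31.8] 90.0 mean [ 410.  -325.9] z 43.4 yaw(long axis from +y) 2.35
top holderwalls n 741 rectc [ 409.8 -318.7] size [ 32.  281.5] 2.6 mean
[... 511 characters left out ...]
 +y) -7.87
side ear1 n 9 rectc [592.5 -83.2] size [34.6  4.7] 3.2 mean [591.6 -82.6] z 68.9 yaw(long axis from +y) 87.83
side ear2 n 60 rectc [590.9 -55. ] size [49.1 38.4] 88.5 mean [589.7 -57.4] z 67.5 yaw(long axis from +y) -2.51
side ear3 n 53 rectc [598.4  95.8] size [12.  36.8] 85.0 mean [598.1  97.7] z 67.4 yaw(long axis from +y) 88.4
side backtop n 69 rectc [550.2  21.1] size [ 27.  101.6] 11.1 mean [548.4  33.6] z 70.4 yaw(long axis from +y) -1.33
side rodmid n 47 rectc [ 412.2 -320.9] size [31.7 77.6] 1.2 mean [ 410.3 -344.5] z 40.9 yaw(long axis from +y) 6.51
side holderwalls n 292 rectc [ 411.1 -317.5] size [ 33.5 287.4] 3.0 mean [ 409.3 -299.4] z 62.0 yaw(long axis from +y) 2.85
```

```bash
cat > g.py <<'E'
import sys,numpy as np
from scipy.spatial.transform import Rotation as R
from bench import state
# usage: g.py x y z(mm, TCP) jawyaw(deg of tool y from world +x) tilt(deg; about jaw-perp axis, +: fingertips lean to +jaw)
def target(yaw,tilt):
    y=np.array([np.cos(yaw),np.sin(yaw),0]);z=np.array([0,0,-1.]);x=np.cross(y,z)
    B=np.c_[x,y,z]; return B@R.from_rotvec([-tilt,0,0]).as_matrix()
if __name__=='__main__':
    a=list(map(float,sys.argv[1:])); T=target(*np.radians(a[3:5]))
    s=state(); C=s['tool_rot']; d=np.array(a[:3])-s['position']*1000
    print('turn',np.round(R.from_matrix(C.T@T).as_rotvec(),4),'shift now',np.round(C.T@d,1),'shift after turn',np.round(T.T@d,1),'| world d',np.round(d,1),'dist',round(np.linalg.norm(d)),'F',np.round(s['force'],1),'w',round(s['gripper_width'],3),'t',s['time'])
E
python3 -m creep '[[[0,0,-0.123],[0,0,0],0],[[0,0,-0.123],[0,0,0],0],[[0,0,-0.123],[0,0,0],0],[[0,0,-0.123],[0,0,0],0],[[0,0,-0.123],[0,0,0],0],[[0,0,-0.123],[0,0,0],0],[[0,0,-0.123],[0,0,0],0],[[0,0,-0.123],[0,0,0],0],[[0,0,-0.123],[0,0,0],0],[[0,0,-0.123],[0,0,0],0]]'; python3 g.py 451 303 230 -1.1 0
```

```text
time: 2.03
position: [0.1814, -0.5457, 0.2055]
tool_rot: [[-0.004, 1.0, 0.0], [1.0, 0.004, -0.0], [-0.0, 0.0, -1.0]]
force: [0.3, 0.4, -0.7]
gripper_width: 1.002
turn [0.0002 0.     0.0233] shift now [847.6 273.1 -24.5] shift after turn [853.7 253.3 -24.5] | world d [269.6 848.7  24.5] dist 891 F [ 0.3  0.4 -0.7] w 1.002 t 2.0333
```

```bash
python3 -m creep '[[[0,0,0.012],[39.4,12.4,-1.1],0],[[0,0,0.012],[39.4,12.4,-1.1],0],[[0,0,0],[39.4,12.4,-1.1],0],[[0,0,0],[39.4,12.4,-1.1],0],[[0,0,0],[39.4,12.4,-1.1],0],[[0,0,0],[39.4,12.4,-1.1],0],[[0,0,0],[39.4,12.4,-1.1],0],[[0,0,0],[39.4,12.4,-1.1],0],[[0,0,0],[39.4,12.4,-1.1],0],[[0,0,0],[39.4,12.4,-1.1],0],[[0,0,0],[39.4,12.4,-1.1],0],[[0,0,0],[39.4,12.4,-1.1],0],[[0,0,0],[39.4,12.4,-1.1],0],[[0,0,0],[39.4,12.4,-1.1],0],[[0,0,0],[39.4,12.4,-1.1],0],[[0,0,0],[39.4,12.4,-1.1],0],[[0,0,0],[39.4,12.4,-1.1],0],[[0,0,0],[39.4,12.4,-1.1],0],[[0,0,0],[39.4,12.4,-1.1],0],[[0,0,0],[39.4,12.4,-1.1],0]]'; python3 g.py 451 303 230 -1.1 0
```

```text
time: 3.7
position: [0.4433, 0.2399, 0.2266]
tool_rot: [[0.03, 0.999, 0.017], [1.0, -0.03, -0.009], [-0.008, 0.018, -1.0]]
force: [2.0, -0.7, -0.0]
gripper_width: 1.001
turn [ 0.0177  0.0084 -0.0108] shift now [63.3  5.9 -3.8] shift after turn [63.3  6.5 -3.4] | world d [ 7.7 63.1  3.4] dist 64 F [ 2.  -0.7 -0. ] w 1.001 t 3.7
```

```bash
python3 -m creep '[[[0.018,0.008,-0.011],[32,3,-2],0],[[0,0,0],[31,3,-1.5],0],[[0,0,0],[0,0,0],0]]' >/dev/null; python3 g.py 451 303 230 -1.1 0
python3 - <<'E'
from m import *
p=cams.snapshot('wrist'); cv2.imwrite('pics/w1.png',p['image']); w=cloud(p)
print('campos',np.linalg.inv(p['world_to_cam'])[:3,3], np.nanmin(w[...,2]),np.nanmax(w[...,2]))
run('wrist',p)
E
```

```text
turn [ 0.0012 -0.0044  0.0073] shift now [-10.9  -1.8  -0.5] shift after turn [-10.9  -1.7  -0.5] | world d [ -1.9 -10.8   0.5] dist 11 F [ 0.3 -0.1 -0.1] w 1.003 t 3.95
campos [0.45381307 0.39198626 0.41014909] -0.0027162338625970617 0.35398957766511674
wrist talltop n 778 rectc [451.1 302.6] size [89.1  6.5] 89.1 mean [451.  304.1] z 121.0 yaw(long axis from +y) -0.84
wrist smalltop n 711 rectc [477.2 302.4] size [56.3 89.5] 0.2 mean [499.2 305.4] z 80.5 yaw(long axis from +y) 3.42
wrist rackwalls n 1803 rectc [476.  301.2] size [100.3  71.5] 89.1 mean [472.9 304.8] z 40.6 yaw(long axis from +y) -9.84
wrist base n 3971 rectc [592.3  66.6] size [208.9 180. ] 87.2 mean [555.5  41.7] z 13.0 yaw(long axis from +y) 5.68
wrist ear1 0
wrist ear2 0
wrist ear3 0
wrist backtop n 211 rectc [549.1  50. ] size [40.3 10.6] 87.2 mean [548.2  52.9] z 72.4 yaw(long axis from +y) -4.62
wrist rodmid 0
wrist holderwalls 0
```

View pics/w1.png

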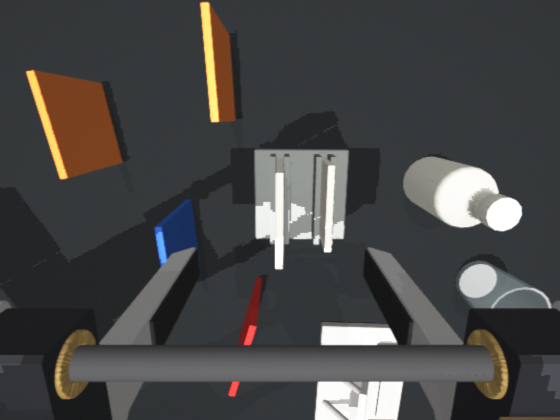

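The wrist view shows the tall tile's top edge around (280,215) between the open fingers, the small tile at (328,205), and a clear path. All three cameras agree to within 2 mm, so I'll descend to grasp.

```bash
python3 -m creep '[[[0,-0.004,0.006],[-11,-1.8,20],146],[[0,0,0],[0,0,35],146],[[0,0,0],[0,0,20],146],[[0,0,0],[0,0,0],146]]'; python3 g.py 451.1 302.7 86 -0.9 0
```

```text
time: 4.33
position: [0.4511, 0.2981, 0.1539]
tool_rot: [[0.016, 1.0, 0.005], [1.0, -0.016, -0.004], [-0.003, 0.005, -1.0]]
force: [0.4, 0.2, -0.5]
gripper_width: 0.755
turn [ 0.0052  0.0034 -0.0007] shift now [ 4.8 -0.5 67.9] shift after turn [ 4.6 -0.1 67.9] | world d [ -0.    4.6 -67.9] dist 68 F [ 0.4  0.2 -0.5] w 0.755 t 4.3333
```

```bash
python3 -m creep '[[[0.005,0.003,0],[4.5,0,10],146],[[0,0,0],[0,0,20],146],[[0,0,0],[0,0,20],146],[[0,0,0],[0,0,15],146],[[0,0,0],[0,0,0],146],[[0,0,0],[0,0,0],146]]'; python3 g.py 451.1 302.7 86 -0.9 0
```

```text
time: 4.83
position: [0.4546, 0.3008, 0.0912]
tool_rot: [[0.021, 1.0, 0.007], [1.0, -0.021, 0.003], [0.003, 0.006, -1.0]]
force: [-0.3, -0.8, -0.3]
gripper_width: 0.427
turn [ 0.0065 -0.0028 -0.0053] shift now [ 1.8 -3.6  5.2] shift after turn [ 1.8 -3.5  5.2] | world d [-3.5  1.9 -5.2] dist 7 F [-0.3 -0.8 -0.3] w 0.427 t 4.8333
```

```bash
python3 -m creep '[[[0.006,-0.003,-0.005],[1.8,-3.5,5],146],[[0,0,0],[0,0,0],146],[[0,0,0],[0,0,0],146]]'>/dev/null; python3 g.py 451.1 302.7 86 -0.9 0
```

```text
turn [ 0.0048 -0.0022 -0.0007] shift now [-0.9 -2.1  3.1] shift after turn [-0.9 -2.   3.1] | world d [-2.1 -0.9 -3.1] dist 4 F [0.7 0.6 0.6] w 0.425 t 5.0833
```

```bash
python3 -m creep '[[[0.005,-0.002,0],[-0.9,-2.1,3],146],[[0,0,0],[0,-0.8,0],190],[[0,0,0],[0,0,0],215],[[0,0,0],[0,0,0],255],[[0,0,0],[0,0,0],255],[[0,0,0],[0,0,0],255],[[0,0,0],[0,0,0],255]]' 25; python3 g.py 451.1 302.7 86 -0.9 0
```

```text
time: 5.67
position: [0.4513, 0.3037, 0.0884]
tool_rot: [[0.016, 1.0, 0.004], [1.0, -0.016, 0.002], [0.002, 0.004, -1.0]]
force: [0.4, -0.6, -0.3]
gripper_width: 0.076
turn [ 0.0036 -0.0023 -0.0001] shift now [-1.  -0.2  2.4] shift after turn [-1.  -0.2  2.4] | world d [-0.2 -1.  -2.4] dist 3 F [ 0.4 -0.6 -0.3] w 0.076 t 5.6667
```

```bash
python3 -m creep '[[[0,0,0],[0,0,-6],255],[[0,0,0],[0,0,-12],255],[[0,0,0],[0,0,-20],255],[[0,0,0],[0,0,-25],255],[[0,0,0],[0,0,-25],255],[[0,0,0],[0,0,-20],255],[[0,0,0],[0,0,0],255]]'; python3 g.py 552 32 190 -3.2 20
```

```text
time: 6.25
position: [0.451, 0.3025, 0.2]
tool_rot: [[0.016, 1.0, 0.001], [1.0, -0.016, -0.001], [-0.001, 0.002, -1.0]]
force: [0.7, 0.2, -0.8]
gripper_width: 0.075
turn [-0.3475 -0.0064  0.0395] shift now [-268.8  105.3   10.3] shift after turn [-264.4  105.6   49. ] | world d [ 101.  -270.5  -10. ] dist 289 F [ 0.7  0.2 -0.8] w 0.075 t 6.25
```

```bash
python3 -m creep '[[[0,0,0],[-20,8,0],255],[[0,0,0],[-34,13,0],255],[[0,0,0],[-34,13,0],255],[[0,0,0],[-34,13,0],255],[[0,0,0],[-34,13,0],255],[[0,0,0],[-34,13,0],255],[[0,0,0],[-30,11,0],255],[[-0.085,-0.001,0.01],[-22,0,0],255],[[-0.085,-0.001,0.01],[0,0,0],255],[[-0.085,-0.001,0.01],[0,0,0],255],[[-0.085,-0.001,0.01],[0,0,0],255],[[0,0,0],[0,0,0],255]]' >/dev/null; python3 g.py 557 32 190 -3.2 20;python3 - <<'E'
from m import *
p=cams.snapshot('wrist'); cv2.imwrite('pics/w2.png',p['image']); np.savez('w2.npz',**p); run('wrist',p)
p=cams.snapshot('top'); run('top',p); np.savez('t2.npz',**p)
E
```

```text
turn [-0.0117 -0.0021 -0.0017] shift now [-13.4  27.7   4.2] shift after turn [-13.4  27.6   4.5] | world d [ 26.7 -14.9   5.2] dist 31 F [-0.9  0.2 -2.2] w 0.076 t 7.25
wrist talltop 0
wrist smalltop 0
wrist rackwalls 0
wrist base n 13546 rectc [566.6  57.4] size [300.3 164.1] 66.2 mean [549.1  43.1] z 12.9 yaw(long axis from +y) -17.26
wrist ear1 5
wrist ear2 n 85 rectc [592.8 -58.3] size [59.6 11.6] 54.7 mean [604.1 -40. ] z 69.8 yaw(long axis from +y) -38.98
wrist ear3 n 461 rectc [597.8  91.8] size [10.1 36. ] 87.3 mean [597.   92.2] z 70.5 yaw(long axis from +y) 86.84
wrist backtop n 666 rectc [548.5  36.7] size [65.  10.7] 87.4 mean [547.7  38.9] z 72.5 yaw(long axis from +y) -3.05
wrist rodmid 0
wrist holderwalls 0
top talltop 0
top smalltop n 137 rectc [501.4 304.1] size [88.9  7.4] 88.5 mean [501.  303.6] z 80.3 yaw(long axis from +y) -1.27
top rackwalls n 471 rectc [476.5 303.4] size [100.7  71.5] 88.8 mean [473.3 301.4] z 40.1 yaw(long axis from +y) 6.23
top base n 1977 rectc [591.1  35.1] size [299.8 154.8] 78.0 mean [570.8 -19.9] z 12.4 yaw(long axis from +y) -16.11
top ear1 n 43 rectc [588.9 -82.5] size [34.6  4.9] 0.1 mean [589.1 -82.6] z 70.6 yaw(long axis from +y) -89.53
top ear2 n 107 rectc [590.5 -55.6] size [49.9 35.7] 87.9 mean [589.6 -48.5] z 70.2 yaw(long axis from +y) -5.01
top ear3 n 69 rectc [598.1  93.7] size [35.6  9.2] 0.4 mean [598.4  93.8] z 70.1 yaw(long axis from +y) 87.48
top backtop n 13 rectc [545.1  -1. ] size [ 6.5 14.3] 8.3 mean [544.7  -3.5] z 71.3 yaw(long axis from +y) 23.2
top rodmid n 175 rectc [ 409.6 -320. ] size [31.9 79.6] 3.0 mean [ 410.3 -325.7] z 43.3 yaw(long axis from +y) 3.04
top holderwalls n 735 rectc [ 409.8 -318.8] size [ 32.  281.5] 2.6 mean [ 410.1 -320.2] z 64.9 yaw(long axis from +y) 2.58
```

View pics/w2.png

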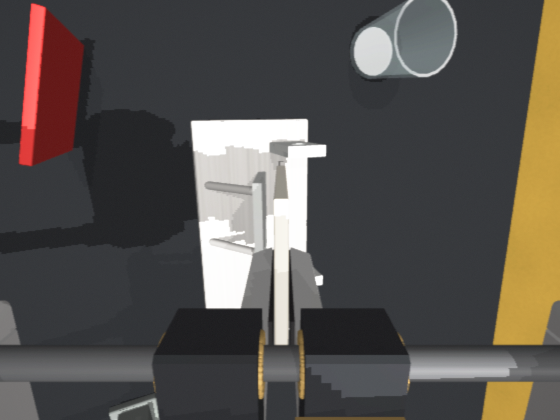

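The wrist view shows the tile held edge-on at about (283,265), above the stand. The backstop is at (258,215) and the far ear at (305,150), with clear space around the tile.

```bash
python3 -m creep '[[[-0.012,-0.002,-0.002],[-13,24,0],255],[[0,0,0],[0,0,0],255],[[0,0,0],[0,0,0],255]]' >/dev/null; python3 g.py 553.3 31.8 107 -2.9 20
```

```text
turn [ 0.003   0.0004 -0.0018] shift now [ -1.6 -38.7  81.5] shift after turn [ -1.6 -38.5  81.6] | world d [ -8.3  -1.1 -89.8] dist 90 F [-0.2  0.9 -2.3] w 0.072 t 7.6
```

```bash
python3 -m creep '[[[0,0,0],[-0.5,-7.7,16.3],255],[[0,0,0],[-0.5,-7.7,16.3],255],[[0,0,0],[-0.5,-7.7,16.3],255],[[0,0,0],[0,-7.7,16.3],255],[[0,0,0],[0,-4,8],255],[[0,0,0],[0,0,0],255],[[0,0,0],[0,0,0],255]]' >/dev/null; python3 g.py 553.3 31.8 97 -2.9 20
```

```text
turn [ 0.0055 -0.0011  0.001 ] shift now [ -2.  -18.   13.3] shift after turn [ -2.  -17.9  13.4] | world d [-12.4  -1.4 -18.7] dist 22 F [ 1.3 -0.1 -1.3] w 0.074 t 8.1833
```

```bash
python3 -m creep '[[[0.005,0,0],[-2,-9,6],255],[[0,0,0],[0,-9,6],255],[[0,0,0],[0,0,0],255],[[0,0,0],[0,0,0],255]]' >/dev/null; python3 g.py 553.3 31.8 92 -2.9 20
```

```text
turn [ 0.0041 -0.0015  0.0024] shift now [-0.3 -5.1  6.2] shift after turn [-0.3 -5.1  6.2] | world d [-2.6 -0.2 -7.6] dist 8 F [-0.1  0.3 -0.7] w 0.076 t 8.5167
```

```bash
python3 -m creep '[[[0.004,0,0.002],[0,-4.5,3],255],[[0,0,0],[0,-2,3.5],255],[[0,0,0],[0,0,0],255],[[0,0,0],[0,0,0],255]]' >/dev/null; python3 g.py 553.3 31.8 88 -2.9 20
python3 - <<'E'
from h import *
p=cams.snapshot('side'); cv2.imwrite('pics/s3.png',cv2.resize(p['image'][150:290,180:340],(800,700))[:600]);
E
```

```text
turn [ 0.0039 -0.0014  0.0003] shift now [-0.2 -2.   4.3] shift after turn [-0.2 -2.   4.3] | world d [-0.4 -0.2 -4.8] dist 5 F [-0.5 -0.6 -0.8] w 0.073 t 8.85
```

View pics/s3.png

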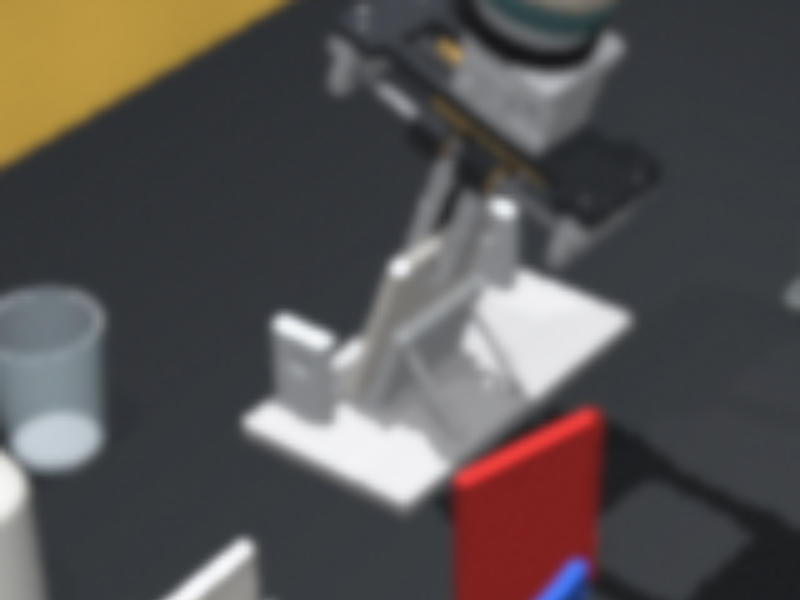

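The tile hangs parallel to the backstop and just in front of it, between the ears. Next I'll lower it in small steps while watching the force.

```bash
python3 -m creep '[[[0.003,0,0],[0,-1.2,2],255],[[0,0,0],[0,-0.9,2],255],[[0,0,0],[0,0,0],255]]'|grep -E 'pos|for'; python3 -m creep '[[[0,0,0],[0,-0.7,1.6],255],[[0,0,0],[0,0,0],255]]'|grep -E 'pos|for'; python3 g.py 553.3 31.8 87 -2.9 20
```

```text
position: [0.5537, 0.032, 0.0885]
force: [0.1, 0.3, -0.1]
position: [0.5541, 0.032, 0.0869]
force: [-0.0, 0.5, -1.2]
turn [ 0.0028 -0.0013  0.0003] shift now [-0.2 -0.7 -0.4] shift after turn [-0.2 -0.7 -0.4] | world d [-0.8 -0.2  0.1] dist 1 F [-0.   0.5 -1.2] w 0.074 t 9.3167
```

```bash
for i in 1; do python3 -m creep '[[[0,0,0],[0,-1.2,1],255],[[0,0,0],[0,0,0],255]]'|grep -E 'pos|for'; python3 -m creep '[[[0,0,0],[0,-0.6,1.2],255],[[0,0,0],[0,0,0],255]]'|grep -E 'pos|for'; done; python3 g.py 553.3 31.8 87 -2.9 20
```

```text
position: [0.5543, 0.0319, 0.0869]
force: [1.0, 0.9, -0.9]
position: [0.5547, 0.0319, 0.0867]
force: [0.1, 0.7, -1.5]
turn [ 0.0078 -0.0011  0.0005] shift now [-0.2 -1.2 -0.7] shift after turn [-0.2 -1.2 -0.7] | world d [-1.4 -0.1  0.3] dist 1 F [ 0.1  0.7 -1.5] w 0.073 t 9.65
```

```bash
python3 -m creep '[[[0.004,0,0],[0,-2.4,-0.6],255],[[0,0,0],[0,0,0],255]]'|grep -E 'pos|for'; python3 -m creep '[[[0.004,0,0],[0,-2,-0.6],255],[[0,0,0],[0,0,0],255]]'|grep -E 'pos|for';  python3 -m creep '[[[0,0,0],[0,-1.5,-0.4],255],[[0,0,0],[0,0,0],255]]'|grep -E 'pos|for'; python3 g.py 549.3 31.8 87 -2.9 20
```

```text
position: [0.5524, 0.032, 0.0867]
force: [-1.7, -0.6, 1.5]
position: [0.5508, 0.0321, 0.0868]
force: [-1.8, -0.3, 0.8]
position: [0.5497, 0.0321, 0.0868]
force: [0.9, -0.3, -0.7]
turn [ 0.0025 -0.0011  0.0005] shift now [-0.3 -0.3 -0.4] shift after turn [-0.3 -0.3 -0.4] | world d [-0.4 -0.3  0.2] dist 1 F [ 0.9 -0.3 -0.7] w 0.073 t 10.15
```

```bash
python3 -m creep '[[[0,0,0],[0,0,0],225],[[0,0,0],[0,0,0],210],[[0,0,0],[0,0,0],180],[[0,0,0],[0,0,0],146],[[0,0,0],[0,0,0],146],[[0,0,0],[0,0,0],146]]'
python3 - <<'E'
from m import *
for n in ['side','wrist']:
    p=cams.snapshot(n); w=cloud(p)
    rect(w,box(w,.5,.6,-.03,.09,.085,.12),n+' tileupper')
    rect(w,box(w,.5,.6,-.03,.09,.108,.125),n+' tiletop')
    for z in (.08,.09,.1,.11):
        b=box(w,.5,.6,0.05,.09,z-.003,z+.003);print(z,b.sum(),np.round(np.nanmin(w[b][:,0]),4) if b.any() else '',np.round(np.nanmax(w[b][:,0]),4) if b.any() else '')
    cv2.imwrite(f'pics/{n}4.png',p['image'])
E
```

```text
time: 10.65
position: [0.5485, 0.0322, 0.0858]
tool_rot: [[0.05, 0.939, 0.341], [0.999, -0.047, -0.016], [0.001, 0.342, -0.94]]
force: [0.2, -0.3, 0.4]
gripper_width: 0.414
side tileupper n 264 rectc [539.9  42.7] size [73.4 60.1] 49.3 mean [539.5  43.2] z 104.7 yaw(long axis from +y) -13.64
side tiletop n 134 rectc [538.6  37. ] size [67.6 61.7] 41.2 mean [537.5  41. ] z 115.2 yaw(long axis from +y) -52.16
0.08 10 0.5503 0.5575
0.09 11 0.5446 0.555
0.1 11 0.5423 0.5517
0.11 13 0.5386 0.5454
wrist tileupper n 4054 rectc [542.8  40.5] size [64.8 58.7] 41.1 mean [537.2  41.2] z 111.9 yaw(long axis from +y) -12.22
wrist tiletop n 3425 rectc [540.5  38.5] size [59.3 58.1] 41.8 mean [537.3  40.4] z 117.1 yaw(long axis from +y) -4.71
0.08 28 0.5503 0.5587
0.09 29 0.5472 0.5551
0.1 40 0.5431 0.5514
0.11 44 0.5396 0.5475
```

```bash
python3 -m creep '[[[0,0,0],[0,0,-10],146],[[0,0,0],[0,0,-15],146],[[0,0,0],[0,0,-25],146],[[0,0,0],[0,0,-35],146],[[0,0,0],[0,0,-25],146],[[0.116,0,0],[0,0,0],146],[[0.116,0,0],[0,0,0],146],[[0.116,0,0],[0,0,0],146],[[0,0,0],[0,0,0],146]]'|grep -E 'time|pos'; python3 g.py 410 -319 180 2.7 0
python3 - <<'E'
from m import *
p=cams.snapshot('wrist'); w=cloud(p)
rect(w,box(w,.5,.6,-.03,.09,.112,.122),'tiletop'); rect(w,box(w,.5,.6,-.03,.09,.108,.122),'tiletop')
rect(w,box(w,.45,.7,-.15,-.03,.066,.08),'ears12');rect(w,box(w,.58,.7,.07,.12,.066,.08),'ear3')
E
```

```text
time: 11.5
position: [0.5022, 0.0347, 0.2004]
turn [-0.0107 -0.0011 -0.0968] shift now [-357.8  -74.3   21. ] shift after turn [-348.9 -108.8   20.4] | world d [ -92.2 -353.7  -20.4] dist 366 F [1.8 0.2 0.6] w 0.428 t 11.5
tiletop n 870 rectc [540.3  40.1] size [71.7  8.7] 87.1 mean [540.1  42.4] z 117.0 yaw(long axis from +y) -2.62
tiletop n 969 rectc [541.1  39. ] size [73.8 10.4] 87.3 mean [540.6  42.3] z 116.3 yaw(long axis from +y) -2.42
ears12 n 546 rectc [590.8 -55.9] size [47.5 36. ] 87.8 mean [591.7 -45. ] z 70.3 yaw(long axis from +y) 7.27
ear3 n 494 rectc [597.9  91.9] size [ 9.6 36. ] 87.1 mean [597.8  91.9] z 71.0 yaw(long axis from +y) 87.04
```

```bash
python3 -m creep '[[[-0.01,0,-0.097],[0,0,0],146],[[0,0,0],[-25,-8,2],146],[[0,0,0],[-39,-12,2],146],[[0,0,0],[-39,-12,2],146],[[0,0,0],[-39,-12,2],146],[[0,0,0],[-39,-12,2],146],[[0,0,0],[-39,-12,2],146],[[0,0,0],[-39,-12,2],146],[[0,0,0],[-39,-12,2],146],[[0,0,0],[-30,-10,2],146],[[0,0,0],[-15,-6,0],146],[[0,0,0],[0,0,0],146]]'|grep -E 'time|pos'; python3 g.py 410 -319 22 2.7 0
python3 - <<'E'
from m import *
p=cams.snapshot('wrist'); w=cloud(p)
run('w',p); cv2.imwrite('pics/w5.png',p['image'])
rect(w,box(w,.35,.5,-.5,-.15,.038,.05),'rod+')
z=w[...,2]
for y in (-.345,-.335,-.325,-.315,-.305,-.295):
    b=box(w,.37,.45,y-.005,y+.005,.03,.06)
    if b.any(): q=w[b];print(y,b.sum(),np.round([q[:,0].min(),q[:,0].max(),q[q[:,2]>np.percentile(q[:,2],70),0].mean(),q[:,2].max()],4))
E
```

```text
time: 12.55
position: [0.3935, -0.3167, 0.1808]
turn [0.0213 0.0095 0.0148] shift now [ -1.8  13.  159.1] shift after turn [ -3.1  16.4 158.8] | world d [  16.5   -2.3 -158.8] dist 160 F [-0.2 -0.2 -0.1] w 0.427 t 12.55
w talltop 0
w smalltop 0
w rackwalls 0
w base 0
w ear1 0
w ear2 0
w ear3 0
w backtop 0
w rodmid n 839 rectc [ 414.2 -320. ] size [19.6 81.4] 4.2 mean [ 409.7 -318.4] z 44.7 yaw(long axis from +y) 2.64
w holderwalls n 4782 rectc [ 410.1 -321.6] size [ 32.2 281.2] 2.6 mean [ 409.2 -298.8] z 65.5 yaw(long axis from +y) 2.64
rod+ n 3253 rectc [ 410.1 -321.5] size [ 32.1 267.5] 2.6 mean [ 409.5 -308.2] z 44.6 yaw(long axis from +y) 2.69
-0.345 101 [0.406  0.4159 0.4109 0.0473]
-0.335 102 [0.4057 0.4159 0.4107 0.0471]
-0.325 99 [0.4055 0.415  0.4103 0.0473]
-0.315 100 [0.4048 0.4142 0.4097 0.0479]
-0.305 114 [0.4042 0.4145 0.4094 0.0472]
-0.295 112 [0.4038 0.4136 0.4092 0.0472]
```

View pics/w5.png

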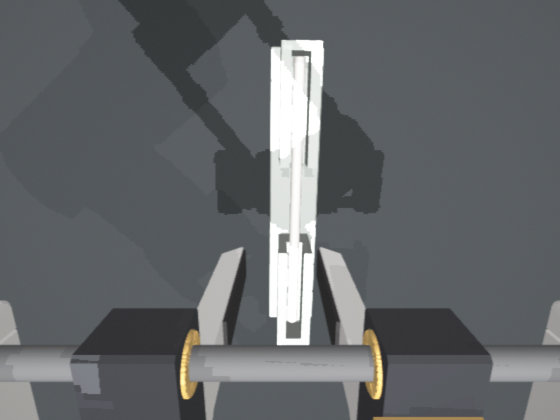

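Between the open fingers the wrist view shows the rod running from about (300,55) to (293,320). The plate in the middle is low, at rows 170–245. Rod axis x is 410.0 at y −320, yaw 2.65°. I'll grip at about y −335.

```bash
python3 -m creep '[[[0.02,0.009,0.014],[-19,17,10],146],[[0,0,0],[0,0,30],146],[[0,0,0],[0,0,30],146],[[0,0,0],[0,0,20],146],[[0,0,0],[0,0,0],146],[[0,0,0],[0,0,0],146]]'|grep -E 'time|pos|tool'; python3 g.py 410.7 -335 22 2.65 0
```

```text
time: 13.1
position: [0.4126, -0.3226, 0.0927]
tool_rot: [[-0.051, 0.999, 0.01], [0.999, 0.051, -0.002], [-0.002, 0.01, -1.0]]
turn [0.0097 0.0022 0.0049] shift now [-12.1  -3.2  70.7] shift after turn [-12.3  -2.5  70.7] | world d [ -1.9 -12.4 -70.7] dist 72 F [ 0.9 -0.6  0.4] w 0.429 t 13.1
```

```bash
python3 -m creep '[[[0.01,0.002,0.005],[-12,-4,10],146],[[0,0,0],[-3,-1,20],146],[[0,0,0],[0,-0.5,15],146],[[0,0,0],[0,0,0],146],[[0,0,0],[0,0,0],146]]'|grep -E 'time|pos'; python3 g.py 410.7 -335 22 2.65 0
```

```text
time: 13.52
position: [0.4112, -0.3402, 0.0523]
turn [0.0069 0.0106 0.0039] shift now [ 5.5 -0.4 30.3] shift after turn [ 5.2 -0.2 30.3] | world d [ -0.5   5.2 -30.3] dist 31 F [ 0.8 -0.1 -0.4] w 0.433 t 13.5167
```

```bash
python3 -m creep '[[[0.007,0.01,0.004],[2.5,0,8],146],[[0,0,0],[0,-1,15],146],[[0,0,0],[0,-0.5,6],146],[[0,0,0],[0,0,0],146],[[0,0,0],[0,0,0],146]]'|grep -E 'time|pos'; python3 g.py 410.7 -335 22 2.65 0
```

```text
time: 13.93
position: [0.4127, -0.341, 0.0265]
turn [ 0.0052  0.0067 -0.001 ] shift now [ 6.1 -1.7  4.5] shift after turn [ 6.1 -1.7  4.5] | world d [-2.   6.  -4.5] dist 8 F [0.4 0.2 0.3] w 0.425 t 13.9333
```

```bash
python3 -m creep '[[[0.005,0.006,0],[4,-2,4],146],[[0,0,0],[0,-0.6,1],146],[[0,0,0],[0,0,0],146]]'|grep -E 'time|pos'; python3 g.py 410.7 -335 22 2.65 0
```

```text
time: 14.18
position: [0.4106, -0.3377, 0.0226]
turn [ 0.0015  0.0021 -0.001 ] shift now [2.7 0.2 0.6] shift after turn [2.6 0.2 0.6] | world d [ 0.1  2.7 -0.6] dist 3 F [-0.3  0.2 -0. ] w 0.431 t 14.1833
```

```bash
python3 -m creep '[[[0,0.002,0],[1,0,0.5],200],[[0,0,0],[0,0,0],225],[[0,0,0],[0,0,0],255],[[0,0,0],[0,0,0],255],[[0,0,0],[0,0,0],255],[[0,0,0],[0,0,0],255]]' 35; python3 -m creep '[[[0,0,0],[0,0,-5],255],[[0,0,0],[0,0,-10],255],[[0,0,0],[0,0,-20],255],[[0,0,0],[0,0,-30],255],[[0,0,0],[0,0,-30],255],[[0,0,0],[0,0,-5],255],[[0,0,0],[0,0,0],255]]'; python3 g.py 586 -330 110 -2.8 0
```

```text
time: 14.68
position: [0.411, -0.3368, 0.023]
tool_rot: [[-0.045, 0.999, 0.003], [0.999, 0.045, -0.001], [-0.001, 0.003, -1.0]]
force: [0.1, -0.4, 0.4]
gripper_width: 0.093
time: 15.27
position: [0.4099, -0.3368, 0.1289]
tool_rot: [[-0.046, 0.999, 0.001], [0.999, 0.046, -0.001], [-0.001, 0.001, -1.0]]
force: [0.7, 0.5, -1.1]
gripper_width: 0.091
turn [0.0007 0.0006 0.0944] shift now [ -1.2 176.2  19. ] shift after turn [ 15.4 175.5  18.9] | world d [176.1   6.8 -18.9] dist 177 F [ 0.7  0.5 -1.1] w 0.091 t 15.2667
```

```bash
python3 -m creep '[[[0,0,0.047],[0,25,0],255],[[0,0,0.047],[7,36,0],255],[[0,0,0],[7,36,0],255],[[0,0,0],[7,36,8],255],[[0,0,0],[7,25,10],255],[[0,0,0],[5,8,20],255],[[0,0,0],[0,0,30],255],[[0,0,0],[0,0,15],255],[[0,0,0],[0,0,0],255],[[0,0,0],[0,0,0],255]]'; python3 g.py 581 -255 33 -2.8 0
python3 - <<'E'
from m import *
for n in ['wrist','top']:
    p=cams.snapshot(n); w=cloud(p); cv2.imwrite(f'pics/{n}6.png',p['image']); np.savez(n+'6.npz',**p)
    rect(w,box(w,.55,.7,-.13,-.02,.066,.08),n+'ears12');rect(w,box(w,.58,.7,.07,.12,.066,.08),n+'ear3')
    for y in np.arange(-.4,-.1,.02):
        b=box(w,.54,.62,y-.005,y+.005,.025,.09)
        if b.sum()>5: q=w[b];print(n,round(y,3),b.sum(),np.round([q[:,0].min(),q[:,0].max(),q[:,0].mean(),q[:,2].max()],4))
E
```

```text
time: 16.1
position: [0.5806, -0.3034, 0.0329]
tool_rot: [[0.055, 0.998, -0.008], [0.998, -0.055, 0.004], [0.004, -0.008, -1.0]]
force: [0.2, 0.3, 0.4]
gripper_width: 0.095
turn [-0.0082 -0.0039 -0.0058] shift now [48.3 -2.2  0.1] shift after turn [48.3 -1.9 -0.1] | world d [ 0.4 48.4  0.1] dist 48 F [0.2 0.3 0.4] w 0.095 t 16.1
wristears12 0
wristear3 0
wrist -0.38 250 [0.5714 0.5812 0.5763 0.0584]
wrist -0.34 238 [0.5739 0.5837 0.5789 0.0579]
wrist -0.32 310 [0.5752 0.5846 0.5799 0.0576]
wrist -0.3 2311 [0.5646 0.5983 0.5846 0.09  ]
wrist -0.28 382 [0.577  0.5871 0.5821 0.0565]
wrist -0.26 425 [0.5783 0.5886 0.5833 0.0565]
wrist -0.24 456 [0.5795 0.5895 0.5846 0.0559]
wrist -0.22 494 [0.5808 0.5909 0.5857 0.0568]
wrist -0.2 569 [0.5816 0.5918 0.5868 0.055 ]
wrist -0.18 420 [0.5828 0.5931 0.5878 0.0548]
topears12 n 147 rectc [589.9 -58.2] size [55. 35.] 87.5 mean [589.5 -58.6] z 70.3 yaw(long axis from +y) -3.41
topear3 n 71 rectc [597.7  93.6] size [35.1  9.4] 1.3 mean [598.3  93.7] z 70.4 yaw(long axis from +y) 87.53
top -0.3 24 [0.5631 0.5976 0.5739 0.0829]
top -0.28 18 [0.5768 0.5862 0.5803 0.0566]
top -0.26 19 [0.5781 0.5855 0.5816 0.0562]
top -0.24 22 [0.5781 0.5879 0.583  0.0548]
top -0.22 16 [0.5803 0.5872 0.5836 0.0558]
top -0.2 17 [0.5823 0.5896 0.5855 0.0569]
top -0.18 21 [0.5823 0.5915 0.5864 0.0537]
top -0.16 16 [0.5839 0.5919 0.5875 0.0542]
```

View pics/wrist6.png

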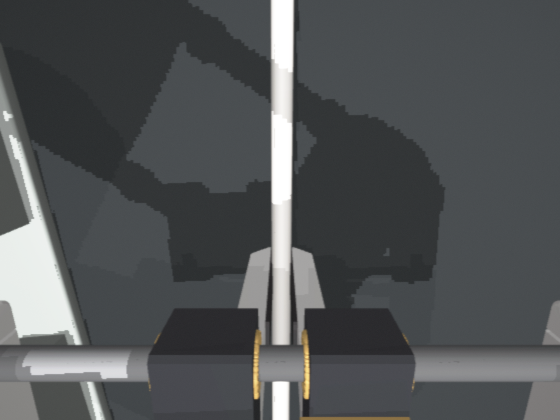

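The rod is held centred, running from (283,0) down to (282,400). Compared with the hole line it sits about 2 mm too far +x, is 0.5° off in yaw, and its tip droops about 1°. I'll correct all three and advance.

```bash
python3 -m creep '[[[-0.008,0.015,-0.008],[0,-2,0],255],[[0,0,0],[20,0,0],255],[[0,0,0],[20,0,0],255],[[0,0,0],[8,0,0],255],[[0,0,0],[0,0,0],255],[[0,0,0],[0,0,0],255]]'; python3 g.py 581 -255 33 -2.8 0
cat > rod.py <<'E'
from m import *
def fit(n,p,y0,y1):
    w=cloud(p); X=[]
    for y in np.arange(y0,y1,.01):
        b=box(w,.55,.62,y-.005,y+.005,.03,.068)
        if b.sum()>7: q=w[b];X.append([y*1e3,(q[:,0].min()+q[:,0].max())*500,np.percentile(q[:,2],90)*1e3])
    X=np.array(X); a=np.polyfit(X[:,0],X[:,1],1);c=np.polyfit(X[:,0],X[:,2],1)
    print(n,'rod x slope',a[0].round(4),'x@-110',np.polyval(a,-110).round(1),'x@-200',np.polyval(a,-200).round(1),'ztop slope',c[0].round(4),'z@-110',np.polyval(c,-110).round(1),len(X))
def both(y0,y1):
    for n in ['wrist','top']:
        p=cams.snapshot(n); w=cloud(p); fit(n,p,y0,y1); np.savez(n+'7.npz',**p);cv2.imwrite(f'pics/{n}7.png',p['image'])
        rect(w,box(w,.55,.7,-.13,-.02,.066,.08),n+'ears12')
E
python3 -c "
from rod import *
both(-.22,-.12)"
```

```text
time: 16.7
position: [0.5838, -0.2598, 0.0427]
tool_rot: [[0.05, 0.999, 0.014], [0.999, -0.05, 0.01], [0.01, 0.014, -1.0]]
force: [-0.6, -1.5, -1.4]
gripper_width: 0.098
turn [ 0.0136 -0.0104 -0.0011] shift now [ 4.6 -3.1  9.7] shift after turn [ 4.7 -3.   9.7] | world d [-2.8  4.8 -9.7] dist 11 F [-0.6 -1.5 -1.4] w 0.098 t 16.7
wrist rod x slope 0.053 x@-110 591.6 x@-200 586.8 ztop slope -0.0254 z@-110 62.8 10
wristears12 0
top rod x slope 0.0536 x@-110 590.9 x@-200 586.1 ztop slope -0.0032 z@-110 64.8 10
topears12 n 148 rectc [589.  -77.4] size [93.2 35.2] 87.1 mean [589.5 -59.3] z 70.2 yaw(long axis from +y) -3.52
```

```bash
python3 -m creep '[[[0.013,0,-0.001],[0,-3,8],255],[[0,0,0],[0,0,1.5],255],[[0,0,0],[0,0,0],255]]' | grep pos; python3 g.py 580.6 -255 33 -2.8 0
python3 -c "
from rod import *
both(-.22,-.12)"
```

```text
position: [0.5811, -0.2624, 0.0326]
turn [ 0.0008 -0.0088 -0.0021] shift now [ 7.4 -0.9 -0.3] shift after turn [ 7.4 -0.8 -0.4] | world d [-0.5  7.4  0.4] dist 7 F [ 0.7 -0.3  0.2] w 0.093 t 17.05
wrist rod x slope 0.0528 x@-110 589.4 x@-200 584.6 ztop slope -0.0149 z@-110 53.4 9
wristears12 0
top rod x slope 0.0555 x@-110 588.4 x@-200 583.4 ztop slope -0.013 z@-110 53.6 10
topears12 n 144 rectc [590.1 -58.1] size [55.  35.2] 87.7 mean [589.6 -58.2] z 70.3 yaw(long axis from +y) -3.82
```

```bash
python3 -m creep '[[[0,0.013,-0.003],[0,-0.9,0],255],[[0,0,0],[0,0,0],255],[[0,0,0],[5,0,0],255],[[0,0,0],[5,0,0],255],[[0,0,0],[0,0,0],255]]' | grep pos; python3 g.py 580.4 -255 33 -2.8 0
python3 -c "
from rod import *
both(-.22,-.12)"
```

```text
position: [0.5803, -0.252, 0.0323]
turn [-0.0001 -0.0241 -0.0002] shift now [-3.   0.3 -0.8] shift after turn [-3.   0.3 -0.7] | world d [ 0.1 -3.   0.7] dist 3 F [-0.4  0.5 -1.5] w 0.09 t 17.5667
wrist rod x slope 0.0519 x@-110 587.8 x@-200 583.1 ztop slope -0.0002 z@-110 55.4 10
wristears12 0
top rod x slope 0.0555 x@-110 587.2 x@-200 582.2 ztop slope -0.014 z@-110 54.5 10
topears12 n 146 rectc [589.8 -58. ] size [55.  35.8] 88.7 mean [589.6 -58.1] z 70.2 yaw(long axis from +y) -3.22
```

```bash
python3 -m creep '[[[0,0,0],[6,0.2,0.1],255],[[0,0,0],[6,0,0.1],255],[[0,0,0],[0,0,0],255]]' | grep -E 'pos|force'; python3 -m creep '[[[0,0,0],[6,0,0.1],255],[[0,0,0],[6,0,0.1],255],[[0,0,0],[0,0,0],255]]' | grep -E 'pos|force'; python3 g.py 581.4 -230 32.6 -2.8 0
python3 -c "
from rod import *
both(-.22,-.12)"
```

```text
position: [0.5814, -0.2396, 0.0327]
force: [-0.2, -0.5, -1.3]
position: [0.5821, -0.2258, 0.0329]
force: [0.0, 0.5, -0.7]
turn [ 0.0007 -0.0233  0.0005] shift now [-4.3 -0.5  0.2] shift after turn [-4.3 -0.5  0.3] | world d [-0.7 -4.2 -0.3] dist 4 F [ 0.   0.5 -0.7] w 0.094 t 18.1667
wrist rod x slope 0.0535 x@-110 588.3 x@-200 583.5 ztop slope -0.0495 z@-110 53.7 10
wristears12 0
top rod x slope 0.0546 x@-110 587.6 x@-200 582.7 ztop slope -0.0342 z@-110 54.7 10
topears12 n 143 rectc [590.1 -58. ] size [54.7 35.3] 87.9 mean [589.2 -58. ] z 70.2 yaw(long axis from +y) -3.05
```

Run:
```python
from h import *
a=cv2.imread('pics/top7.png')[120:220,240:380]; a=cv2.resize(a,(560,400),interpolation=cv2.INTER_CUBIC)
b=cams.snapshot('side')['image'][160:260,220:340]; cv2.imwrite('pics/c8.png',np.vstack([a[:280],cv2.resize(b,(560,320))[:320]]))
```

```text
(no output)
```

View pics/c8.png

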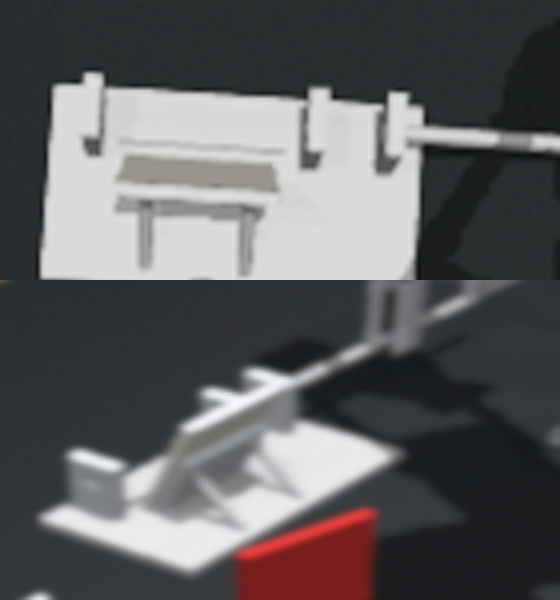

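The top crop shows the rod tip at the first ear (407,130) and the tile leaning flat at (195,175). The side crop agrees, with no contact force. I'll continue in small steps.

```bash
python3 -m creep '[[[0,0,0],[6,0,0.1],255],[[0,0,0],[6,0,0.1],255],[[0,0,0],[0,0,0],255]]' | grep -E 'pos|force'; python3 -m creep '[[[0,0,0],[6,0,0.1],255],[[0,0,0],[6,0,0.1],255],[[0,0,0],[0,0,0],255]]' | grep -E 'pos|force'; python3 g.py 584 -192 33 -2.8 0
python3 -c "
from rod import *
both(-.22,-.12)"
```

```text
position: [0.583, -0.2149, 0.0329]
force: [-0.3, 0.9, -0.2]
position: [0.5836, -0.2015, 0.033]
force: [-1.3, -0.5, -0.7]
turn [ 0.0014 -0.0223 -0.0013] shift now [ 9.5 -0.1  0.2] shift after turn [ 9.5 -0.1 -0. ] | world d [0.4 9.5 0. ] dist 10 F [-1.3 -0.5 -0.7] w 0.097 t 18.8167
wrist rod x slope 0.0376 x@-110 588.0 x@-200 584.6 ztop slope -0.0429 z@-110 55.0 10
wristears12 n 2077 rectc [589.8 -84.9] size [ 7.  36.2] 87.0 mean [589.6 -85.4] z 70.6 yaw(long axis from +y) 87.21
top rod x slope 0.0821 x@-110 589.0 x@-200 581.6 ztop slope -0.0347 z@-110 55.0 7
topears12 n 144 rectc [590.1 -58.2] size [55.  35.6] 87.4 mean [589.7 -58.6] z 70.1 yaw(long axis from +y) -4.14
```

```bash
python3 -m creep '[[[0,0,0],[5,0.3,0.1],255],[[0,0,0],[5,0,0.1],255],[[0,0,0],[0,0,0],255]]' | grep -E 'pos|force'; python3 -m creep '[[[0,0,0],[5,0,0.1],255],[[0,0,0],[5,0,0.1],255],[[0,0,0],[0,0,0],255]]' | grep -E 'pos|force';python3 -m creep '[[[0,0,0],[5,0,0.1],255],[[0,0,0],[5,0,0.1],255],[[0,0,0],[0,0,0],255]]' | grep -E 'pos|force'; python3 g.py 585.5 -165 33 -2.8 0
```

```text
position: [0.5848, -0.1921, 0.0331]
force: [-0.2, 0.3, -1.1]
position: [0.5853, -0.1811, 0.0331]
force: [-0.9, 1.0, -0.2]
position: [0.5858, -0.1698, 0.0331]
force: [-0.6, 0.7, 0.2]
turn [ 0.002  -0.0213 -0.0019] shift now [ 4.8 -0.6  0.2] shift after turn [ 4.8 -0.6  0.1] | world d [-0.3  4.8 -0.1] dist 5 F [-0.6  0.7  0.2] w 0.097 t 19.6667
```

```bash
python3 -m creep '[[[0,0,0],[7,-0.1,0.1],255],[[0,0,0],[7,-0.1,0.1],255],[[0,0,0],[7,0,0.1],255],[[0,0,0],[0,0,0],255]]' | grep -E 'pos|force'; python3 g.py 586.7 -142 33 -2.8 0;  python3 -m creep '[[[0,0,0],[7,0,0.1],255],[[0,0,0],[7,0,0.1],255],[[0,0,0],[6,0,0.1],255],[[0,0,0],[0,0,0],255]]' | grep -E 'pos|force'; python3 g.py 587.7 -121 33 -2.8 0;python3 -c "
from rod import *
both(-.24,-.15)"
```

```text
position: [0.5867, -0.1465, 0.0332]
force: [0.1, 0.2, -1.9]
turn [ 0.0019 -0.0216 -0.0022] shift now [ 4.5 -0.2  0.3] shift after turn [ 4.5 -0.2  0.2] | world d [-0.   4.5 -0.2] dist 5 F [ 0.1  0.2 -1.9] w 0.097 t 20.0
position: [0.5878, -0.1239, 0.0334]
force: [-0.3, -0.5, -1.2]
turn [ 0.002  -0.0216 -0.0017] shift now [ 2.9 -0.3  0.5] shift after turn [ 2.9 -0.3  0.4] | world d [-0.1  2.9 -0.4] dist 3 F [-0.3 -0.5 -1.2] w 0.093 t 20.3333
wrist rod x slope 0.0577 x@-110 588.8 x@-200 583.6 ztop slope -0.0028 z@-110 56.6 4
wristears12 n 5260 rectc [589.8 -81.3] size [96.9 36.2] 87.2 mean [590.5 -67.5] z 71.3 yaw(long axis from +y) -2.69
top rod x slope 0.0216 x@-110 583.9 x@-200 582.0 ztop slope -0.0411 z@-110 53.2 4
topears12 n 145 rectc [590.2 -58.2] size [55.  35.4] 87.3 mean [589.4 -58.6] z 70.3 yaw(long axis from +y) -3.65
```

```bash
python3 -m creep '[[[0,0,0],[0,0,0],225],[[0,0,0],[0,0,0],205],[[0,0,0],[0,0,0],175],[[0,0,0],[0,0,0],146],[[0,0,0],[0,0,0],146],[[0,0,0],[0,0,0],146],[[0,0,0],[0,0,0],146],[[0,0,0],[0,0,0],146],[[0,0,0],[0,0,0],146]]'
python3 - <<'E'
from m import *
p=cams.snapshot('wrist'); w=cloud(p); cv2.imwrite('pics/w9.png',p['image'])
p2=cams.snapshot('top'); w2=cloud(p2);cv2.imwrite('pics/t9.png',p2['image'])
for n,ww in (('w',w),('t',w2)):
  for y in np.arange(-.26,.1,.01):
    b=box(ww,.575,.61,y-.004,y+.004,.03,.064)
    if b.sum()>3: q=ww[b];print(n,round(y,3),b.sum(),np.round([(q[:,0].min()+q[:,0].max())*500,np.percentile(q[:,2],90)*1e3],1))
E
```

```text
time: 21.18
position: [0.589, -0.127, 0.0344]
tool_rot: [[0.052, 0.999, 0.006], [0.998, -0.052, 0.019], [0.019, 0.005, -1.0]]
force: [0.7, -0.2, -0.7]
gripper_width: 0.427
w -0.23 55 [582.7  46.1]
w -0.22 148 [583.2  46.6]
w -0.21 156 [583.7  47.3]
w -0.2 95 [583.8  47.6]
w -0.17 169 [585.4  49.7]
w -0.16 203 [585.8  50.3]
w -0.15 211 [586.4  50.8]
w -0.14 249 [595.4  51.7]
w -0.13 339 [595.9  54.1]
w -0.12 303 [596.6  53.3]
w -0.11 268 [588.1  53.1]
w -0.1 288 [588.6  53.9]
w -0.09 54 [589.   54.2]
w -0.08 657 [591.5  62. ]
w -0.07 337 [590.1  55.7]
w -0.06 367 [590.4  56.4]
w -0.05 384 [591.   56.9]
w -0.04 283 [592.4  61.2]
w -0.03 284 [592.   58.2]
w -0.02 467 [592.3  58.7]
w -0.01 497 [592.8  59.4]
w 0.0 67 [593.1  59.6]
t -0.23 14 [582.6  44.9]
t -0.22 16 [582.4  46.3]
t -0.21 13 [582.9  47.2]
t -0.1 19 [588.4  54.1]
t -0.09 9 [589.1  55.2]
t -0.08 9 [601.4  61.9]
t -0.07 17 [589.7  55.2]
t -0.06 16 [590.2  55.9]
t -0.05 12 [589.6  57.3]
t -0.04 4 [589.8  55.8]
t -0.03 23 [593.4  58.2]
t -0.02 13 [591.4  58.6]
t -0.01 14 [592.8  59. ]
t 0.0 18 [592.8  61.4]
t 0.01 16 [592.4  60.2]
t 0.02 12 [592.8  60.9]
t 0.09 14 [594.4  54.3]
```

Step 2 looks met. The rod rests in the two near ears, centre at local y about −134 mm, sagging 3.4°, tip short of the far ear. The fingers are clear of it, so I'll slide back to the tail.

```bash
python3 -m creep '[[[0,0,0],[-10,-1.5,2],146],[[0,0,0],[-15,0,2],146],[[0,0.01,0],[-15,0,2],146],[[0,0.01,0],[-15,0,2],146],[[0,0.01,0],[-13,0,0.5],146],[[0,0.01,0],[-8,0,0],146],[[0,0,0],[0,0,0],146],[[0,0,0],[0,0,0],146]]'|grep -E 'pos|force|rot'; python3 g.py 583.3 -211 25.5 -2.9 0
```

```text
position: [0.5821, -0.2135, 0.0216]
tool_rot: [[0.052, 0.999, 0.008], [0.997, -0.052, 0.058], [0.058, 0.005, -0.998]]
force: [-0.5, 0.5, 0.6]
turn [ 0.0047 -0.0584 -0.0013] shift now [ 2.8  1.  -3.7] shift after turn [ 2.6  1.  -3.9] | world d [1.2 2.5 3.9] dist 5 F [-0.5  0.5  0.6] w 0.426 t 21.95
```

```bash
python3 -m creep '[[[0.004,0,0],[2,1.1,-3.7],146],[[0,0,0],[0,0,0],180],[[0,0,0],[0,0,0],210],[[0,0,0],[0,0,0],255],[[0,0,0],[0,0,0],255],[[0,0,0],[0,0,0],255],[[0,0,0],[0,0,0],255]]' 30; python3 g.py 583.3 -211 33 -2.9 0;  python3 - <<'E'
from m import *
p=cams.snapshot('wrist'); w=cloud(p)
for y in np.arange(-.25,.1,.02):
    b=box(w,.575,.61,y-.004,y+.004,.03,.064)
    if b.sum()>3: q=w[b];print(round(y,3),b.sum(),np.round([(q[:,0].min()+q[:,0].max())*500,np.percentile(q[:,2],90)*1e3],1))
E
```

```text
time: 22.53
position: [0.5833, -0.21, 0.026]
tool_rot: [[0.049, 0.999, 0.003], [0.997, -0.049, 0.058], [0.058, 0.0, -0.998]]
force: [0.4, -0.5, -1.0]
gripper_width: 0.093
turn [ 0.0001 -0.0578  0.0013] shift now [-0.5  0.1 -7. ] shift after turn [-1.   0.1 -7. ] | world d [ 0. -1.  7.] dist 7 F [ 0.4 -0.5 -1. ] w 0.093 t 22.5333
-0.23 241 [582.3  46.1]
-0.21 294 [584.1  59.9]
-0.19 290 [584.1  48.5]
-0.17 327 [585.3  49.7]
-0.15 349 [586.2  50.8]
-0.13 384 [587.1  52.1]
-0.11 428 [588.3  53.3]
-0.09 1586 [591.3  54.7]
```

```bash
python3 -m creep '[[[0,-0.014,0],[0,0,-2],255],[[0,-0.014,0],[0,0,-2],255],[[0,-0.014,0],[0,0,-2],255],[[0,-0.014,0],[0,0,-2],255],[[0,0,0],[0,0,0],255],[[0,0,0],[0,0,0],255]]'; python3 g.py 583.3 -211 34 -2.9 0;  cat > lv.py <<'E'
from m import *
p=cams.snapshot('wrist'); w=cloud(p); X=[]
for y in np.arange(-.25,.1,.01):
    b=box(w,.575,.606,y-.004,y+.004,.03,.0635)
    if b.sum()>8:
        q=w[b]
        if np.ptp(q[:,0])<.0125: X.append([y*1e3,(q[:,0].min()+q[:,0].max())*500,np.percentile(q[:,2],90)*1e3])
X=np.array(X);print(np.round(X,1).tolist());print(np.polyfit(X[:,0],X[:,1],1),np.polyfit(X[:,0],X[:,2],1))
E
python3 lv.py
```

```text
time: 23.08
position: [0.5833, -0.2097, 0.035]
tool_rot: [[0.049, 0.999, 0.0], [0.999, -0.049, -0.004], [-0.004, 0.0, -1.0]]
force: [0.8, 0.2, -0.4]
gripper_width: 0.098
turn [0.0003 0.0042 0.0019] shift now [-1.3  0.1  1. ] shift after turn [-1.3  0.1  1. ] | world d [ 0.  -1.3 -1. ] dist 2 F [ 0.8  0.2 -0.4] w 0.098 t 23.0833
[[-230.0, 582.3, 56.2], [-220.0, 582.8, 56.2], [-210.0, 583.3, 56.2], [-190.0, 584.0, 55.9], [-180.0, 584.7, 55.8], [-170.0, 585.3, 55.8], [-160.0, 585.7, 55.7], [-150.0, 586.3, 55.7], [-140.0, 586.7, 55.7], [-130.0, 587.0, 55.4], [-120.0, 587.7, 55.4], [-110.0, 588.2, 55.4], [-100.0, 588.7, 55.2]]
[4.91563632e-02 5.93577428e+02] [-8.01606862e-03  5.44271617e+01]
```

```bash
python3 -m creep '[[[0,0.006,0],[0,0,0.7],255],[[0,0,0],[7,0,0],255],[[0,0,0],[7,0,0],255],[[0,0,0],[7,0,0],255],[[0,0,0],[0,0,0],255]]' | grep -E 'pos|force'; python3 g.py 584.5 -185 34.3 -2.85 0;  python3 -m creep '[[[0,0,0],[7,0,0],255],[[0,0,0],[7,0,0],255],[[0,0,0],[7,0,0],255],[[0,0,0],[0,0,0],255]]' | grep -E 'pos|force'; python3 g.py 585.5 -165 34.3 -2.85 0;python3 lv.py
```

```text
position: [0.5839, -0.1868, 0.0337]
force: [-0.0, 1.0, -0.3]
turn [-0.0007 -0.0039 -0.0008] shift now [ 1.9  0.5 -0.6] shift after turn [ 1.9  0.5 -0.6] | world d [0.6 1.8 0.6] dist 2 F [-0.   1.  -0.3] w 0.097 t 23.55
position: [0.5851, -0.163, 0.0338]
force: [0.9, 0.5, 0.1]
turn [-0.0008 -0.0041 -0.0002] shift now [-2.   0.5 -0.5] shift after turn [-2.   0.5 -0.5] | world d [ 0.4 -2.   0.5] dist 2 F [0.9 0.5 0.1] w 0.098 t 23.8833
[[-190.0, 583.9, 54.6], [-180.0, 584.3, 54.9], [-170.0, 584.8, 54.9], [-140.0, 586.3, 54.9], [-130.0, 586.8, 54.8], [-120.0, 587.3, 54.9], [-110.0, 587.8, 54.9], [-100.0, 588.3, 54.9], [-90.0, 589.0, 54.8], [-80.0, 589.8, 55.1], [-70.0, 589.9, 54.8], [-60.0, 590.3, 54.9], [-50.0, 591.0, 54.8]]
[5.15801960e-02 5.93565925e+02] [8.68607077e-04 5.49532300e+01]
```

```bash
python3 -m creep '[[[0,0,0],[6,0.4,-0.4],255],[[0,0,0],[6,0,0],255],[[0,0,0],[6,0,0],255],[[0,0,0],[0,0,0],255]]' | grep -E 'pos|force'; python3 -m creep '[[[0,0,0],[5,0,0],255],[[0,0,0],[5,0,0],255],[[0,0,0],[0,0,0],255]]' | grep -E 'pos|force'; python3 -m creep '[[[0,0,0],[5,0,0],255],[[0,0,0],[5,0,0],255],[[0,0,0],[0,0,0],255]]' | grep -E 'pos|force';python3 g.py 587.7 -118 34.3 -2.85 0; python3 lv.py
```

```text
position: [0.5865, -0.144, 0.0344]
force: [-0.2, 0.6, 0.1]
position: [0.587, -0.1329, 0.0343]
force: [-0.2, 0.1, 0.6]
position: [0.5875, -0.1219, 0.0343]
force: [0.0, 0.6, -1.0]
turn [-0.001  -0.0034 -0.0004] shift now [ 3.9  0.  -0. ] shift after turn [ 3.9  0.  -0. ] | world d [0.2 3.9 0. ] dist 4 F [ 0.   0.6 -1. ] w 0.096 t 24.7667
[[-150.0, 586.3, 55.5], [-140.0, 586.6, 55.6], [-130.0, 587.2, 55.4], [-120.0, 588.4, 55.3], [-100.0, 588.7, 55.2], [-90.0, 589.0, 55.7], [-70.0, 590.2, 55.0], [-60.0, 590.7, 55.0], [-50.0, 591.2, 54.9], [-30.0, 592.3, 54.7], [-20.0, 592.7, 54.6], [-10.0, 593.2, 54.6], [0.0, 593.7, 54.4]]
[4.93172614e-02 5.93688495e+02] [-7.63811554e-03  5.44897087e+01]
```

```bash
python3 -m creep '[[[0,0,0],[6,0,0],255],[[0,0,0],[6,0,0],255],[[0,0,0],[3,0,0],255],[[0,0,0],[0,0,0],255]]' | grep -E 'pos|force'
python3 - <<'E'
from h import *
p=cams.snapshot('side'); a=cv2.resize(p['image'][160:260,200:340],(560,400))
q=cams.snapshot('top'); b=cv2.resize(q['image'][120:200,240:380],(560,320))
cv2.imwrite('pics/f10.png',np.vstack([a,b])[:600+0])
w=cloud(q)
for y in np.arange(-.2,.16,.01):
    s=(w[...,0]>.575)&(w[...,0]<.61)&(abs(w[...,1]-y)<.004)&(w[...,2]>.03)&(w[...,2]<.0635)
    if s.sum()>3: print(round(y,2),s.sum(),np.round([w[s][:,0].mean()*1e3,w[s][:,2].max()*1e3]),end=' ')
E
```

```text
position: [0.5882, -0.106, 0.0342]
force: [-0.0, 0.2, -0.8]
-0.06 10 [591.  57.] -0.05 12 [590.  57.] -0.04 4 [590.  54.] -0.03 23 [592.  61.] -0.02 12 [592.  55.] -0.01 12 [592.  56.] 0.0 19 [593.  56.] 0.01 13 [594.  55.] 0.02 12 [594.  59.] 0.03 16 [594.  56.] 0.04 20 [595.  57.] 0.05 12 [596.  55.] 0.06 14 [593.  57.] 0.07 18 [596.  56.] 0.08 16 [597.  55.] 0.09 15 [590.  61.] 0.1 12 [589.  60.] 0.11 18 [599.  56.] 0.12 12 [600.  53.]
```

View pics/f10.png

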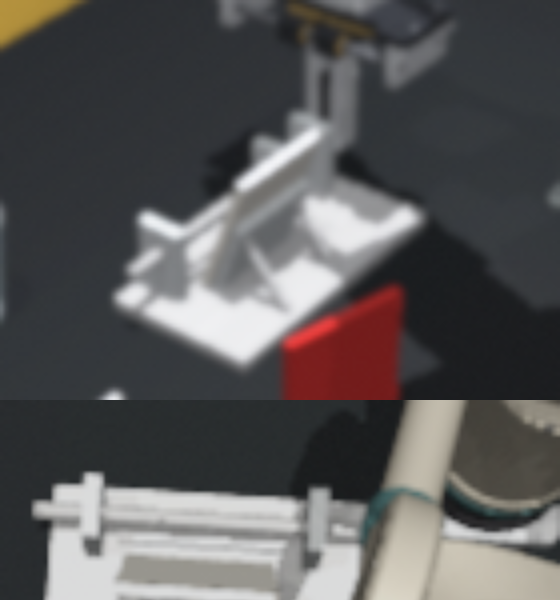

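The rod is through all three ears: its tip sticks out of the far ear at (40,510) in the lower crop, about 28 mm past it. The tile still leans squarely. Releasing and backing off.

```bash
python3 -m creep '[[[0,0,0],[0,0,0],230],[[0,0,0],[0,0,0],215],[[0,0,0],[0,0,0],180],[[0,0,0],[0,0,0],146],[[0,0,0],[0,0,0],146],[[0,0,0],[0,0,0],146],[[0,0,0],[-2,0,-6],146],[[0,0,0],[-2,0,-12],146],[[0,0,0],[-2,0,-25],146],[[0,0,0],[-5,0,-35],146],[[0,0,0],[-20,0,-30],146],[[0,0,0],[-20,0,-25],146],[[0,0,0],[0,0,0],146],[[0,0,0],[0,0,0],146]]'
python3 - <<'E'
from m import *
from rod import fit
for n in ['wrist','top']:
    p=cams.snapshot(n); w=cloud(p); X=[]
    for y in np.arange(-.2,.16,.005):
        b=box(w,.575,.612,y-.004,y+.004,.03,.0635)
        if b.sum()>4 and np.ptp(w[b][:,0])<.0125: q=w[b];X.append([y*1e3,(q[:,0].min()+q[:,0].max())*500,np.percentile(q[:,2],90)*1e3])
    X=np.array(X);print(n,'rod y',X[0,0],X[-1,0],'x',np.polyfit(X[:,0],X[:,1],1),'z',np.polyfit(X[:,0],X[:,2],1))
    rect(w,box(w,.5,.575,-.05,.09,.108,.13),n+'tiletop');rect(w,box(w,.48,.53,.22,.37,.073,.09),n+'small')
    if n=='top':
        for l in ('bottle_center','beaker_center'): print(l,[np.round(r['uv']) for r in cams.mark_of(l,p)[:2]])
p=cams.snapshot('side'); cv2.imwrite('pics/f11.png',p['image'])
E
```

```text
time: 26.42
position: [0.5847, -0.1606, 0.1743]
tool_rot: [[0.051, 0.999, -0.003], [0.999, -0.051, 0.003], [0.003, -0.003, -1.0]]
force: [-0.8, -0.2, -0.9]
gripper_width: 0.427
wrist rod y -134.99999999999994 5.0000000000001705 x [5.33127032e-02 5.93901772e+02] z [-6.28918335e-03  5.45107076e+01]
wristtiletop n 188 rectc [539.3 -12.4] size [11.1  5.9] 12.2 mean [539.7 -12.5] z 114.0 yaw(long axis from +y) -80.56
wristsmall 0
top rod y -129.99999999999994 125.00000000000028 x [4.46189482e-02 5.92728889e+02] z [-2.49445443e-03  5.46404020e+01]
toptiletop n 159 rectc [540.6  32.8] size [89.3 10.1] 87.0 mean [539.8  33.2] z 116.2 yaw(long axis from +y) -2.79
topsmall n 139 rectc [501.3 303.4] size [89.9  7.4] 89.3 mean [501. 303.] z 80.2 yaw(long axis from +y) -1.3
bottle_center [array([165., 131.])]
beaker_center [array([228., 104.])]
```

View pics/f11.png

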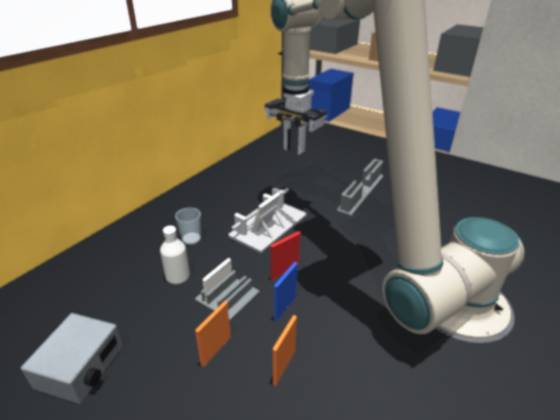

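The final view shows the gripper free of everything at (295,130), the tile and rod in place on the stand at (268,222), and the bottle, beaker and small tile standing as before. All checks agree, so I'm handing in.

```bash
python3 -c "
from bench import robot
print(robot.finish_job())"
```

```text
the job is handed in; nothing more can be done
None
```

The job is done and handed in, at about 26.8 s on the robot's clock; no verdict is reported. I set the tall tile on the stand leaning against the backstop and let it go. I then threaded the rod through the close pair of ears, let it rest there (sag about 3.4°), gripped it again near its tail, levelled it, pushed it through the far ear and released it.

**Tile:** it leaned about 19.6° just after release. At the end its top edge was within about 0.2° of the stand's direction and roughly 2 mm off centre sideways.

**Rod:** it spans world y from about −135 to +125 mm, so the tip is about 27 mm past the far ear and the tail about 48 mm out on the entry side. It is level within 0.4° and within about 1–2 mm of the hole line.

**Everything else:** the small tile measured within 1 mm of where it was. The bottle and beaker marks moved by no more than about 2 pixels, which is within the network's noise. The gripper is clear of everything.

**Disagreements:**
- The cameras differed from each other by 1–2 mm, which is within their calibration.
- The gripper read the rod as about 9 mm wide instead of 10 mm, with no visible effect.

No check failed.

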